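# Click the sharpener's size dial round to the crayon hole

### The arm

A 6-joint arm with a two-finger parallel gripper is mounted at the origin on the work surface. World frame = base frame: x ahead of the robot, y to its left, z up, the work surface at z = 0. Lengths are in m, angles in rad, forces in N, time in s.
With the tool pointing down it reaches from about 0.225 to 0.725 m from the base axis. Payload 3.1 kg.
Tool frame: the origin (TCP) lies between the finger pads; the fingertips stand 25 mm ahead of it and the grasp point (between the pads) lies 6 mm ahead of it; z points along the fingers, x is the direction in which the jaws open and shut, and the axes are right-handed (so a half turn about z gives the same grasp; the last joint's range is limited). The gripper opens to 85 mm and grips with 20 to 120 N. Pads are 22 mm wide; open, the fingers measure 114 mm over their backs; the gripper's body (76 mm by 85 mm) begins 54 mm behind the grasp point. The pads swing forward as they close: fully open they stand 13 mm farther back than shut.
Start: joints at [1.15, 0.048, 0.099, 1.622, 0, 1.443], TCP at [0.152, 0.503, 0.256] pointing down, gripper open.
Joint ranges: [-2.91, 2.91], [-0.99, 1.94], [-1.21, 1.42], [-2.12, 2.29], [-1.49, 1.47], [-3.14, 3.14]. Speed limits (rad/s): [2.79, 2.79, 3.14, 3.14, 3.14, 3.14].

### API

Orientations are given as a unit quaternion [x, y, z, w].
In Python, from rig import observe, cams, bot gives the robot as it stands.
- The arm moves only by the tool step_arm, never from a script. Its argument "series" is a list of rows, each a list of 5 numbers: the opening, from 0 (shut) to 1 (fully open), then the shift along the tool's x, y, z scaled (see below), then the turn about the tool's z scaled (see below). A call has 1 to 5 rows; each row shifts and turns the pose as measured when the row begins, along the tool's axes as they then stand; what a row does not reach is not made up. The controller multiplies each number of a shift by 0.025 m and each number of a turn by 90 degrees. A row lasts 1/10 s, in which the tool goes at most 50 mm and 8.59 degrees, less where a joint would pass 70% of its speed; a pose out of reach is approached as far as the arm can. A call with a number of a shift or a turn outside -1 to 1 is refused whole. A call with a gripper value outside its range is refused whole. The fingers move at their own pace and stop on an object; "force" is the grip in N (left out, the last holds). Time passes only in rows, so rows that do not move let the fingers close. It gives the time, the measured TCP pose, the force and the opening at its end, in the units of the state.
- observe(): the state, without advancing time (a new reading comes with each control period).
- cams.camera(name): name is "scene" or "top"; returns a dict with "color" (420x560x3 uint8, red, green, blue), "z_map" (420x560 float32, m along the optical axis (not along the pixel's ray), 0 where there is no reading), "intrinsics" (3x3 intrinsics, pixels), "dist_coeffs" ([k1, k2, p1, p2, k3] as OpenCV has them; the pictures are not rectified), "view" (4x4, takes a point from world to camera coordinates). Camera axes: x right, y down, z forward; pixel columns grow to the right and rows downward; lengths in m; the calibration is good to about 2 mm. A picture is of the moment at which its call begins.
- bot.finish_job(): hands the job in, once; it reports no verdict.
The state is a dict: "time": time; "joints": joint angles; "qvel": joint speeds; "joint_torque": joint torques, N m; "position": TCP position; "orientation": TCP orientation; "ft_force": force on the tool from outside, world axes, zero at the start; "moment": the same for the moment, N m; "gripper_width": finger opening in m.
Only numpy, scipy, OpenCV 4.12 (cv2) and the standard library are available. Lean on these libraries where they do the work, as an engineer would, in place of code of your own. Each camera call takes 0.05 s, during which the arm holds its last target.

### The job

The thick crayons are to be sharpened next: with a fingertip, flick the edge of the pencil sharpener's six-hole size dial round, click by click, until its largest hole, the one ringed in red, has clicked home at the bottom in front of the feed port, just above the yellow pointer. Only touch the dial lightly, never grip it; do not turn the crank and leave the geometry case, the egg cup of crayons and the tin where they are.

Things in the scene. Friction and masses are not known exactly. Their poses are not given: they have to be found in the camera images.
- sharpener: dark green hand-crank pencil sharpener on a wooden board (125 x 110 x 18 mm) screwed to the table. Origin: underside of the board. x axis: level, along the sharpener from the crank end to the dial end; z up; y to the left looking along x. The round housing (52 mm diameter) reaches from x = -46 to +38 mm, its top 115 mm above the table, 18 mm lower than the highest reach of the dial
- dial_centre (a point): centre of the size dial (on its axis, mid-thickness), fixed to the sharpener at x = 50, y = 0, 101 mm above the table; axes as the sharpener's. The dial is an ivory six-lobed star wheel, 64 mm across the lobe tips, 12 mm thick (along x), upright, turning about the x axis; its face with six holes looks to +x. Nothing covers its upper rim: a fingertip can pass across it along y
- dial_top (a point): fixed point straight above the dial's axis at lobe-tip radius (32 mm above dial_centre). Lobes: 7 mm wide with parallel sides and round ends, tips at 32 mm radius; scallops between them 13 mm deep (floor at 19 mm radius). Clicked home, a scallop stands at the very top and lobes 30, 90 and 150 degrees either side of it: the two upper tips are 16 mm to either side of the centre and 28 mm above it
- dial (a joint): turn of the dial, rad; 0 or any full turn (6.283) = largest hole at the feed port. Growing: the top edge moves to the sharpener's -y side. It turns endlessly either way with six spring clicks a turn (1.047 each). Past half a click (0.52) the spring pulls it on to the next rest, short of half it springs back. A click takes about 2 N at a lobe; the dial does not coast
- crayon_hole (a point): the centre of the largest hole (11.5 mm across, red ring round it and red paint on the scallop beside it), half-way through the dial, 12.2 mm from the dial's axis
- feed_port (a point): the fixed point where the hole in use must stand: straight below the dial's centre by 12.2 mm, in the dial's middle plane, above the yellow pointer
- crank_knob (a point): the middle of the dark wooden knob (21 mm thick, 32 mm long, along the sharpener's x axis) of the crank at the other end from the dial, 80 mm behind the sharpener's origin and 55 mm from the crank's axis (which is 89 mm above the table); the crank hangs more or less down. Stays as it is
- geometry_case: a blue plastic geometry set case, 85 x 180 x 16 mm, lying loose in front of the dial; origin at the centre of its underside. Stays where it is
- egg_cup: a white ceramic egg cup (48 mm wide, 56 mm high) with five crayons standing in it (107 mm high in all), loose beside the sharpener; origin at the centre of its underside. Stays where it is
- tin: a silver metal tin with a snap latch, 78 x 113 x 40 mm, loose beside the sharpener; origin at the centre of its underside. Stays where it is
Things that resemble listed ones, but are neither listed nor needed, are in the scene too. Leave any pink or purple look-alike of the sharpener alone.

How it is judged:
By the outcome, as a careful person would: the job done as asked, in the order asked, and still so for the second after the job is handed in, with the robot touching nothing.
It also fails if it takes over 40 s, if anything falls off the work surface, if the arm or the gripper's body presses on something with over 40 N, if the wrist force passes 120 N, or if a joint passes its speed limit or range.

## Working session

There is one attempt and no reset: what is moved stays moved. The work goes in short steps, Python scripts to look and compute and a tool call to move; the robot and the scene stay as the last step left them, time stands still between calls to the robot, and variables do not carry over. Pictures are saved under pics/ and viewed, and the job is handed in when it is done.

Besides the shell and the picture viewer there is one more tool, called after "Emit:" as name(argument=value, ...), one argument or row to a line, values as JSON. step_arm: Moves the arm, as the interface text tells. Shifts and turns lie within -1 to 1; 1 stands for 0.025 m of shift or 90 degrees of turn. Its arguments: {"type":"object","properties":{"series":{"type":"array","items":{"type":"array","items":{"type":"number"}}},"force":{"type":"number"}},"required":["series"]}

```bash
mkdir -p pics; ls; python3 - <<'E'
from rig import observe, cams, bot
import cv2, numpy as np
print(observe())
for n in ("scene","top"):
    c=cams.camera(n); cv2.imwrite(f"pics/{n}0.png",cv2.cvtColor(c["color"],cv2.COLOR_RGB2BGR))
    np.savez(f"{n}0.npz",**c); print(c["intrinsics"],c["dist_coeffs"],c["view"])
E
```

```text
pics
{'time': 0.0, 'joints': array([ 1.15019470e+00,  4.87271713e-02,  9.75434991e-02,  1.62200135e+00,
       -1.39573084e-05,  1.44300706e+00]), 'qvel': array([-1.55078180e-05,  1.45108231e-03, -2.58761546e-04,  6.03890691e-04,
       -1.67553921e-03, -5.04350276e-04]), 'joint_torque': array([ 8.04295614e-04, -3.38783813e+01,  3.20013356e+01,  2.02688808e-02,
       -1.54841023e-04,  2.61638561e-06]), 'position': array([0.15131421, 0.50212405, 0.25510212]), 'orientation': array([ 8.02696755e-01,  5.96386194e-01, -1.03824290e-03,  5.90392324e-04]), 'ft_force': array([-0.82963667,  0.33074942,  0.57889084]), 'moment': array([-0.02143306,  0.02471071,  0.01924458]), 'gripper_width': 0.08578020253229396}
[[530.33292206   0.         279.93890157]
 [  0.         530.33292206 207.68214588]
 [  0.           0.           1.        ]] [-0.00114784  0.          0.          0.          0.        ] [[-0.79452377  0.60711778  0.01183109  0.39892774]
 [ 0.37425718  0.50494057 -0.77779598 -0.14572285]
 [-0.47818777 -0.61354952 -0.62840547  1.51218249]
 [ 0.          0.          0.          1.        ]]
[[381.1576897    0.         276.71324792]
 [  0.         381.1576897  209.51885091]
 [  0.           0.           1.        ]] [0.00245922 0.         0.         0.         0.        ] [[-0.00661154 -0.99961524  0.0269382   0.03043244]
 [-0.99466211  0.00379996 -0.10311568  0.55791309]
 [ 0.10297364 -0.02747616 -0.99430453  0.76052388]
 [ 0.          0.          0.          1.        ]]
```

View pics/scene0.png

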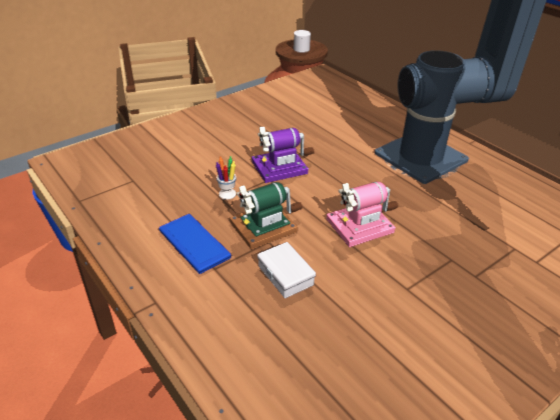

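View pics/top0.png

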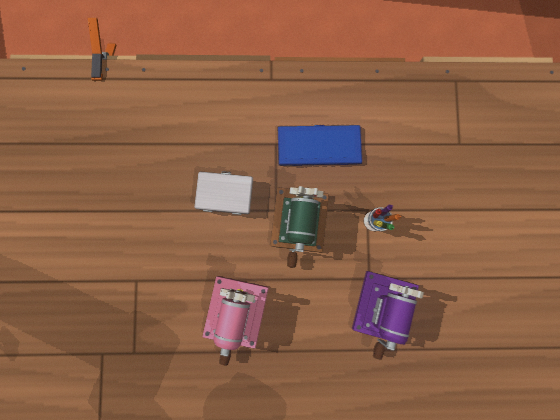

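The green sharpener is near (300,222) in the top view and (265,210) in the scene view. Its dial faces away from the robot (+x), and the case is beyond it. I'll zoom in on the dial next.

```bash
cat > h.py <<'E'
import numpy as np, cv2
def load(f):
    d=np.load(f); return {k:d[k] for k in d}
def unproj(c):
    h,w=c["z_map"].shape
    u,v=np.meshgrid(np.arange(w),np.arange(h))
    n=cv2.undistortPoints(np.stack([u,v],-1).reshape(-1,1,2).astype(float),c["intrinsics"],c["dist_coeffs"]).reshape(h,w,2)
    z=c["z_map"][...,None]
    P=np.concatenate([n*z,z],-1); V=c["view"]
    return (P-V[:3,3])@V[:3,:3]
def proj(c,p):
    V=c["view"]; r,_=cv2.Rodrigues(V[:3,:3])
    return cv2.projectPoints(np.asarray(p,float).reshape(-1,1,3),r,V[:3,3],c["intrinsics"],c["dist_coeffs"])[0].reshape(-1,2)
E
python3 - <<'E'
from h import *
s=load("scene0.npz");t=load("top0.npz")
def crop(c,x0,y0,w,h,f,n):
    im=cv2.cvtColor(c["color"],cv2.COLOR_RGB2BGR)[y0:y0+h,x0:x0+w]
    cv2.imwrite(n,cv2.resize(im,None,fx=f,fy=f,interpolation=cv2.INTER_CUBIC))
crop(s,220,165,80,75,8,"pics/sc.png"); crop(t,265,175,75,100,6,"pics/tc.png")
P=unproj(t);hsv=cv2.cvtColor(t["color"],cv2.COLOR_RGB2HSV)
# dark-green housing
H,S,Vv=hsv[...,0],hsv[...,1],hsv[...,2]
reg=np.zeros(H.shape,bool);reg[180:275,265:335]=1
m=reg&(H>60)&(H<100)&(S>80)&(P[...,2]>0.09)
q=P[m];print("housing",len(q),q.min(0),q.max(0))
xy=q[:,:2];u,sv,vt=np.linalg.svd(xy-xy.mean(0),full_matrices=False);print(xy.mean(0),sv,vt)
m=reg&(P[...,2]>0.105)&(S<90)&(Vv>120)
ys,xs=np.where(m)
for a,b in zip(ys,xs): 
  if a<202: print(a,b,P[a,b].round(4),t["color"][a,b])
# board top
m=reg&(abs(P[...,2]-0.018)<0.004);q=P[m][:,:2].astype(np.float32);print("board",len(q),cv2.minAreaRect(q))
E
```

```text
housing 243 [ 0.49118045 -0.03448066  0.10241025] [0.56580342 0.00514819 0.11597006]
[ 0.53188427 -0.0127587 ] [0.30438267 0.12942503] [[-0.98498055  0.17266534]
 [-0.17266534 -0.98498055]]
186 299 [ 0.5909 -0.0107  0.1269] [172 160 150]
186 300 [ 0.5909 -0.0126  0.1263] [181 172 164]
186 301 [ 0.5905 -0.0142  0.129 ] [168 154 139]
187 299 [ 0.5887 -0.0105  0.1288] [187 186 184]
187 300 [ 0.5888 -0.0124  0.1282] [196 198 198]
187 301 [ 0.5888 -0.0143  0.1279] [172 169 156]
187 302 [ 0.5893 -0.0164  0.1247] [125 119 107]
188 297 [ 0.5906 -0.0088  0.1055] [172 165 151]
188 298 [ 0.5874 -0.009   0.1253] [166 159 144]
188 299 [ 0.587  -0.0106  0.1276] [190 189 192]
188 300 [ 0.5869 -0.0123  0.1288] [197 199 195]
188 301 [ 0.5872 -0.0143  0.1268] [163 161 149]
188 302 [ 0.5872 -0.0162  0.1264] [121 116 105]
188 304 [ 0.5886 -0.0207  0.1178] [128 121 112]
188 305 [ 0.5886 -0.0226  0.1179] [183 185 185]
188 306 [ 0.5886 -0.0245  0.1175] [196 198 198]
188 307 [ 0.5881 -0.0259  0.1211] [196 197 192]
188 308 [ 0.5886 -0.0282  0.1176] [195 196 183]
188 309 [ 0.5884 -0.0299  0.1189] [184 175 157
[... 7612 characters left out ...]
 148 148]
200 310 [ 0.5667 -0.0319  0.114 ] [137 141 142]
200 311 [ 0.5671 -0.0341  0.1111] [131 133 136]
200 312 [ 0.5673 -0.0362  0.1094] [126 129 129]
201 305 [ 0.5652 -0.0229  0.1116] [104 124 116]
201 306 [0.4768 0.0492 0.8129] [125 139 134]
201 307 [ 0.5649 -0.0264  0.1137] [128 139 136]
201 308 [ 0.5647 -0.0281  0.1152] [142 148 148]
201 309 [ 0.565  -0.0302  0.1127] [141 148 147]
201 310 [ 0.5651 -0.0322  0.112 ] [137 140 142]
201 311 [ 0.5651 -0.034   0.1119] [129 135 134]
201 312 [ 0.5652 -0.036   0.1114] [124 128 128]
201 313 [ 0.5654 -0.0381  0.1094] [116 120 121]
board 1234 ((0.5388199687004089, -0.02011524885892868), (0.10992011427879333, 0.12473112344741821), 82.7177963256836)
```

View pics/sc.png

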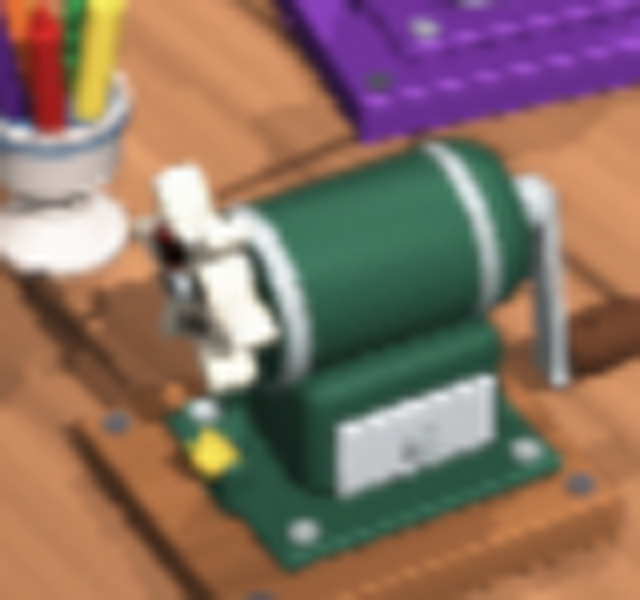

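View pics/tc.png

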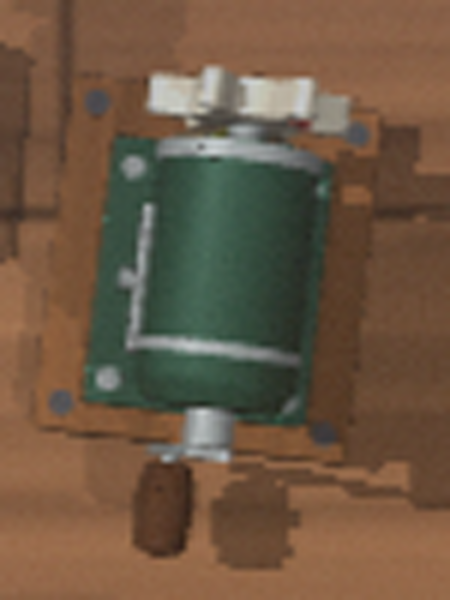

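```bash
cat >> h.py <<'E'
YAW=np.deg2rad(-7.3); EX=np.array([np.cos(YAW),np.sin(YAW),0]);EY=np.array([-np.sin(YAW),np.cos(YAW),0]);EZ=np.array([0,0,1.])
O=np.array([0.5375,-0.0200,0]); DC=O+0.05*EX+0.101*EZ
def dpt(x,r,a): # a from bottom growing
    return DC+x*EX+r*(np.sin(a)*EY-np.cos(a)*EZ)
def reds(c,name,off,size,f=6):
    x0,y0=off;w,h=size
    im=cv2.resize(cv2.cvtColor(c["color"],cv2.COLOR_RGB2BGR)[y0:y0+h,x0:x0+w],None,fx=f,fy=f,interpolation=cv2.INTER_CUBIC)
    for k in range(6):
        p=proj(c,dpt(0.006,0.0122,k*np.pi/3))[0]; q=(int((p[0]-x0+.5)*f),int((p[1]-y0+.5)*f))
        cv2.circle(im,q,2,(255,0,255),-1); cv2.putText(im,str(k),q,0,.5,(255,0,0),1)
        p=proj(c,dpt(0.0,0.032,(k+.5)*np.pi/3))[0]; q=(int((p[0]-x0+.5)*f),int((p[1]-y0+.5)*f)); cv2.circle(im,q,3,(0,200,0),1)
    cv2.imwrite(name,im)
E
python3 - <<'E'
from h import *
s=load("scene0.npz");t=load("top0.npz"); print(DC)
reds(s,"pics/sa.png",(230,175),(40,50),12);reds(t,"pics/ta.png",(280,175),(50,40),12)
c=s["color"].astype(int)
for y in range(180,225):
  for x in range(233,262):
    r,g,b=c[y,x]
    if r>g*1.7 and r>b*1.7 and r>60 and g<70: print(y,x,c[y,x])
for n,p in (("tin",(224,192)),("cup",(380,219)),("case",(320,146))): print(n,unproj(t)[p[1],p[0]])
E
```

```text
[ 0.58709472 -0.02635323  0.101     ]
194 240 [91 39 35]
tin [0.59338485 0.13536029 0.03898101]
cup [ 0.53576858 -0.18075071  0.04985051]
case [ 0.69627019 -0.0667828   0.0151972 ]
```

View pics/sa.png

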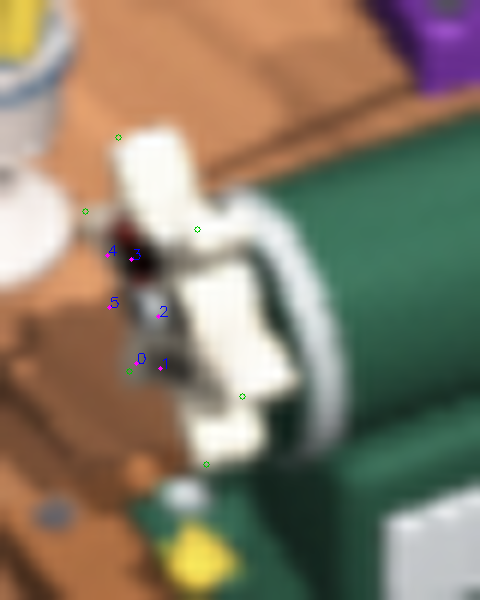

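View pics/ta.png

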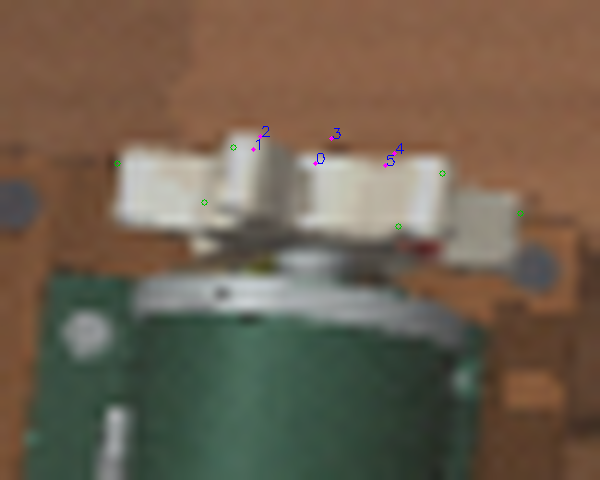

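The dial centre measures (0.584, -0.026, 0.101) with yaw about -7.3°. The red hole sits on the upper -y side, so the dial is at about 240°. That means two clicks in the growing direction, with the top edge moving to -y. I'll shut the fingers, line the tool up with the sharpener and travel to hover on the +y side.

Emit:
step_arm(
  series=[
    [0,-0.85,1,0,-0.053],
    [0,-0.85,1,0,-0.053],
    [0,-0.85,1,0,0],
    [0,-0.85,1,0,0],
    [0,-0.85,1,0,0],
  ],
  force=20,
)

```text
time: 0.6
position: [0.2559, 0.3741, 0.2511]
orientation: [0.745, 0.667, -0.004, 0.001]
ft_force: [-0.1, 0.3, -0.3]
gripper_width: 0.0124
```

Emit:
step_arm(
  series=[
    [0,-0.83,1,0,0],
    [0,-0.83,1,0,0],
    [0,-0.83,1,0,0],
    [0,-0.83,1,0,0],
    [0,-0.83,1,0,0],
  ],
)

```text
time: 1.1
position: [0.3713, 0.251, 0.2485]
orientation: [0.745, 0.667, -0.006, 0.0]
ft_force: [0.8, -0.6, 0.1]
gripper_width: -0.0003
```

Emit:
step_arm(
  series=[
    [0,-0.83,1,0,0],
    [0,-0.83,1,0,0],
    [0,-0.83,1,0,0],
    [0,-0.83,1,0,0],
    [0,0,0,0,0],
  ],
)

```text
time: 1.6
position: [0.4655, 0.1499, 0.245]
orientation: [0.746, 0.665, -0.009, -0.0]
ft_force: [0.0, -0.5, 0.4]
gripper_width: 0.0
```

Emit:
step_arm(
  series=[
    [0,-0.85,1,0,0],
    [0,-0.85,1,0,0],
    [0,-0.85,1,0,0],
    [0,-0.85,1,0,0],
    [0,-0.8,1,0,0],
  ],
)

```text
time: 2.1
position: [0.577, 0.0319, 0.2421]
orientation: [0.744, 0.668, -0.01, -0.004]
ft_force: [0.6, 0.6, -0.3]
gripper_width: -0.0005
```

Emit:
step_arm(
  series=[
    [0,0,0,0,0],
  ],
)

```text
time: 2.2
position: [0.5785, 0.0297, 0.2403]
orientation: [0.745, 0.666, -0.011, -0.004]
ft_force: [-0.6, 0.5, -1.0]
gripper_width: -0.0001
```

```bash
python3 - <<'E'
from rig import observe, cams, bot
from h import *
s=observe();print(s["position"],s["orientation"],s["ft_force"],s["time"])
for n in ("scene","top"):
    c=cams.camera(n); cv2.imwrite(f"pics/{n}1.png",cv2.cvtColor(c["color"],cv2.COLOR_RGB2BGR)); np.savez(f"{n}1.npz",**c)
E
```

```text
[0.57847192 0.02965505 0.24033518] [ 0.7454932   0.66641376 -0.01074185 -0.00414805] [-0.58600146  0.4545158  -1.0247475 ] 2.2
```

View pics/scene1.png

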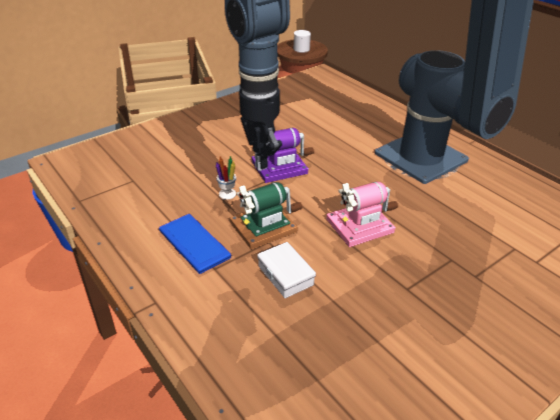

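View pics/top1.png

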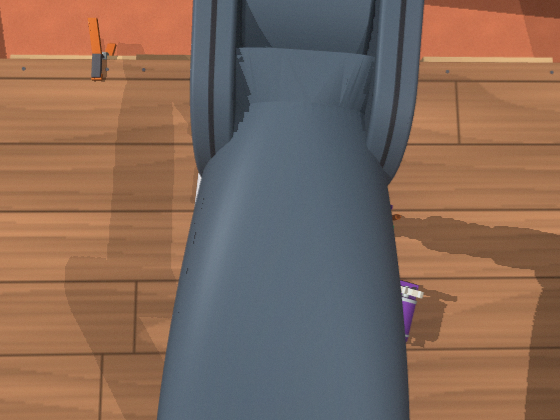

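The scene view shows the shut fingertips near (263,162), above and behind the dial at (247,200). The arm blocks the top view. I'll zoom in on the fingers.

```bash
python3 - <<'E'
from h import *
from scipy.spatial.transform import Rotation as R
s=load("scene1.npz")
T=np.array([0.5785,0.0297,0.2403]);q=R.from_quat([.7455,.6664,-.01074,-.00415]).as_matrix()
im=cv2.cvtColor(s["color"],cv2.COLOR_RGB2BGR)[95:225,215:315]
f=4.6;im=cv2.resize(im,None,fx=f,fy=f,interpolation=cv2.INTER_CUBIC)
for o in ((0,0,0),(0,0,.025),(.0145,0,.025),(-.0145,0,.025),(0,.011,.025),(0,-.011,.025)):
    p=proj(s,T+q@np.array(o))[0]; cv2.circle(im,(int((p[0]-215+.5)*f),int((p[1]-95+.5)*f)),3,(255,0,255),-1)
cv2.imwrite("pics/f1.png",im)
P=unproj(s); m=np.zeros(P.shape[:2],bool);m[120:175,240:290]=1
m&=(abs(P[...,0]-.578)<.06)&(abs(P[...,1]-.03)<.07)&(P[...,2]>.17)
for z in np.arange(.2,.32,.008):
    k=m&(abs(P[...,2]-z)<.004)
    if k.any(): print(z.round(3),k.sum(),P[k].min(0).round(3),P[k].max(0).round(3))
E
```

```text
0.216 10 [0.569 0.033 0.215] [0.588 0.039 0.219]
0.224 30 [0.571 0.023 0.221] [0.591 0.044 0.228]
0.232 39 [0.572 0.025 0.228] [0.59  0.046 0.236]
0.24 41 [0.575 0.026 0.236] [0.59  0.046 0.243]
0.248 33 [0.574 0.022 0.244] [0.592 0.046 0.252]
0.256 17 [0.573 0.02  0.252] [0.593 0.042 0.26 ]
0.264 76 [ 0.57  -0.005  0.26 ] [0.595 0.066 0.268]
0.272 62 [ 0.574 -0.01   0.268] [0.596 0.07  0.276]
0.28 87 [ 0.574 -0.017  0.276] [0.597 0.077 0.284]
0.288 97 [ 0.573 -0.024  0.284] [0.599 0.085 0.292]
0.296 111 [ 0.573 -0.025  0.292] [0.599 0.092 0.3  ]
0.304 151 [ 0.573 -0.025  0.3  ] [0.601 0.095 0.308]
0.312 124 [0.574 0.009 0.308] [0.601 0.091 0.316]
```

View pics/f1.png

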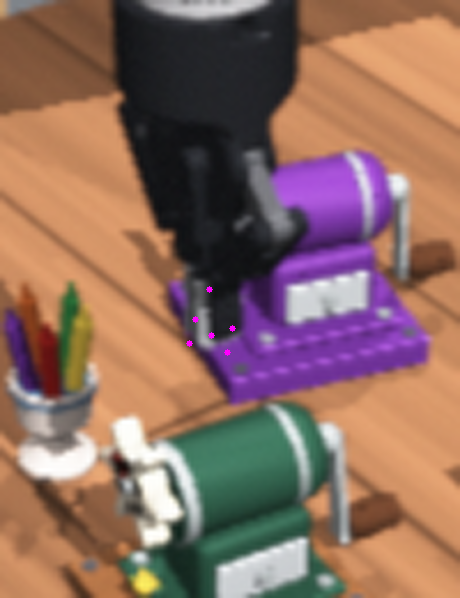

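Emit:
step_arm(
  series=[
    [0,0,0.2,0.9,0],
    [0,0,0.2,0.9,0],
    [0,0,0.2,0.9,0],
    [0,0,0,0,0],
  ],
)

```text
time: 2.7
position: [0.5873, 0.0354, 0.1736]
orientation: [0.743, 0.669, -0.01, -0.006]
ft_force: [-0.9, -0.3, -1.1]
gripper_width: 0.0
```

```bash
cat > see.py <<'E'
import sys
from rig import observe, cams
from h import *
from scipy.spatial.transform import Rotation as R
n=sys.argv[1]
st=observe();print(st["position"].round(4),st["orientation"].round(4),st["ft_force"].round(2),st["time"])
D=np.array([.584,-.026,.101]); T=st["position"];q=R.from_quat(st["orientation"]).as_matrix()
tip=T+q@[0,0,.025]; d=tip-D; print("tip rel dial ex,ey,z mm",(1000*np.array([d@EX,d@EY,d[2]])).round(1))
s=cams.camera("scene"); np.savez(n+".npz",**s)
im=cv2.cvtColor(s["color"],cv2.COLOR_RGB2BGR)[160:235,220:300]
f=8;im=cv2.resize(im,None,fx=f,fy=f,interpolation=cv2.INTER_CUBIC); cv2.imwrite(f"pics/{n}.png",im)
E
python3 see.py s2
```

```text
[0.5873 0.0354 0.1736] [ 0.7428  0.6695 -0.0097 -0.0057] [-0.9  -0.34 -1.15] 2.7
tip rel dial ex,ey,z mm [-5.  61.1 47.6]
```

View pics/s2.png

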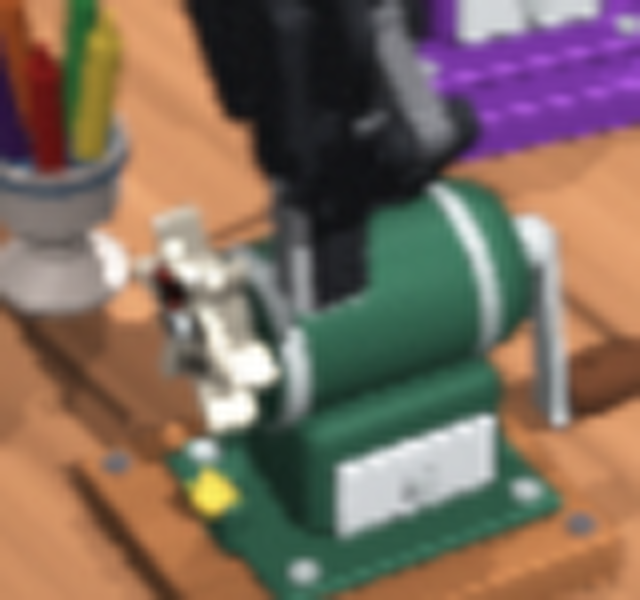

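Emit:
step_arm(
  series=[
    [0,-0.2,0.2,0.5,0],
    [0,-0.2,0.1,0.4,0],
    [0,0,0,0,0],
  ],
)

```text
time: 3.05
position: [0.595, 0.0256, 0.1559]
orientation: [0.742, 0.671, -0.007, -0.003]
ft_force: [-0.4, 0.1, 0.5]
gripper_width: 0.0
```

```bash
python3 see.py s3
```

```text
[0.595  0.0256 0.1559] [ 0.7418  0.6706 -0.0067 -0.0029] [-0.41  0.07  0.45] 3.05
tip rel dial ex,ey,z mm [ 4.1 52.4 29.9]
```

View pics/s3.png

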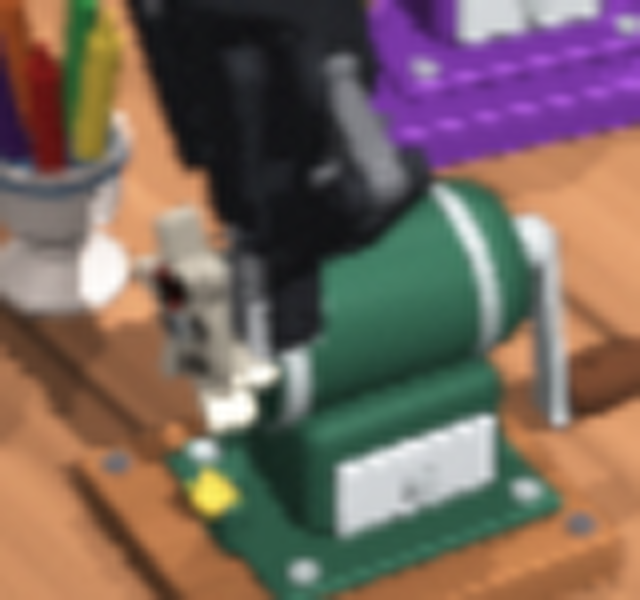

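Emit:
step_arm(
  series=[
    [0,0,-0.1,0.32,0],
    [0,-0.35,0,0,0],
    [0,-0.35,0,0,0],
    [0,0,0,0,0],
  ],
)

```text
time: 3.5
position: [0.5911, 0.0069, 0.1497]
orientation: [0.742, 0.67, -0.006, -0.002]
ft_force: [-0.5, -0.3, 0.3]
gripper_width: 0.0001
```

```bash
python3 see.py s4
```

```text
[0.5911 0.0069 0.1497] [ 0.7419  0.6705 -0.0056 -0.0018] [-0.48 -0.29  0.28] 3.5
tip rel dial ex,ey,z mm [ 2.6 33.3 23.7]
```

View pics/s4.png

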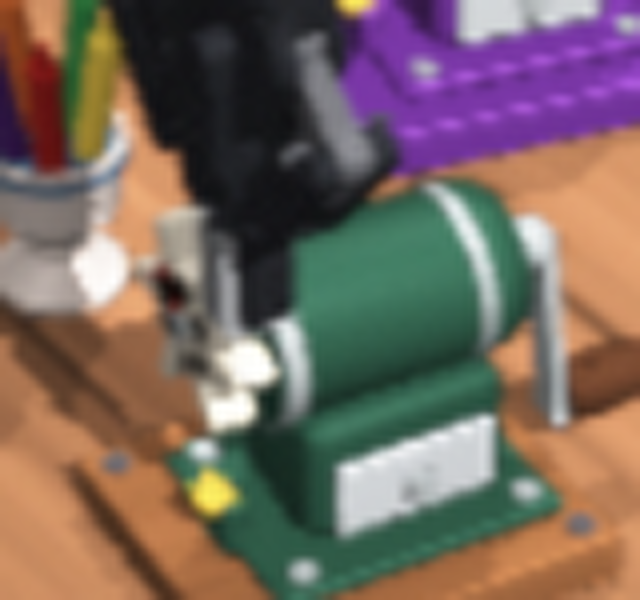

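Emit:
step_arm(
  series=[
    [0,-0.25,0,0.05,0],
    [0,-0.25,0,0.03,0],
    [0,0,0,0,0],
  ],
)

```text
time: 3.85
position: [0.5906, -0.0052, 0.1492]
orientation: [0.742, 0.671, -0.003, -0.002]
ft_force: [-0.8, 1.0, -0.1]
gripper_width: 0.0002
```

```bash
python3 see.py s5
```

```text
[ 0.5906 -0.0052  0.1492] [ 0.7418  0.6707 -0.0034 -0.0021] [-0.79  0.99 -0.06] 3.85
tip rel dial ex,ey,z mm [ 3.7 21.4 23.2]
```

View pics/s5.png

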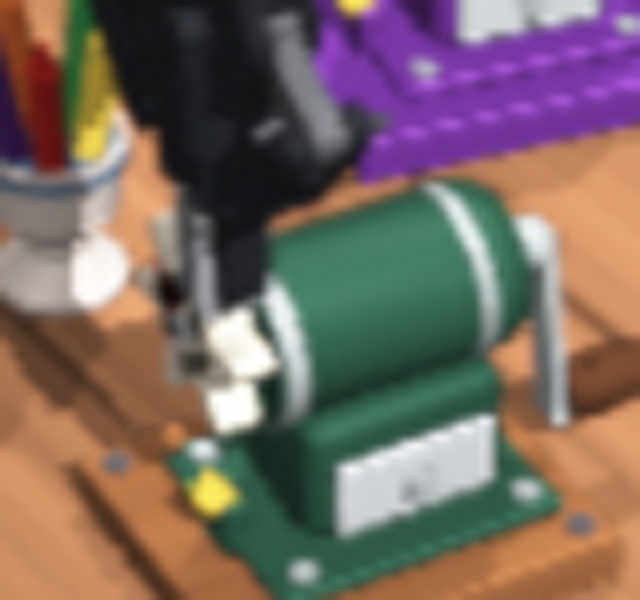

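Emit:
step_arm(
  series=[
    [0,-0.2,-0.05,0,0],
    [0,-0.2,0,0,0],
  ],
)

```text
time: 4.1
position: [0.5897, -0.0127, 0.1512]
orientation: [0.741, 0.672, -0.0, -0.002]
ft_force: [-0.9, 4.1, 4.0]
gripper_width: -0.0001
```

```bash
python3 see.py s6
```

```text
[ 0.5897 -0.0127  0.1512] [ 7.409e-01  6.716e-01 -2.000e-04 -2.200e-03] [-0.93  4.13  4.02] 4.1
tip rel dial ex,ey,z mm [ 3.9 14.  25.2]
```

View pics/s6.png

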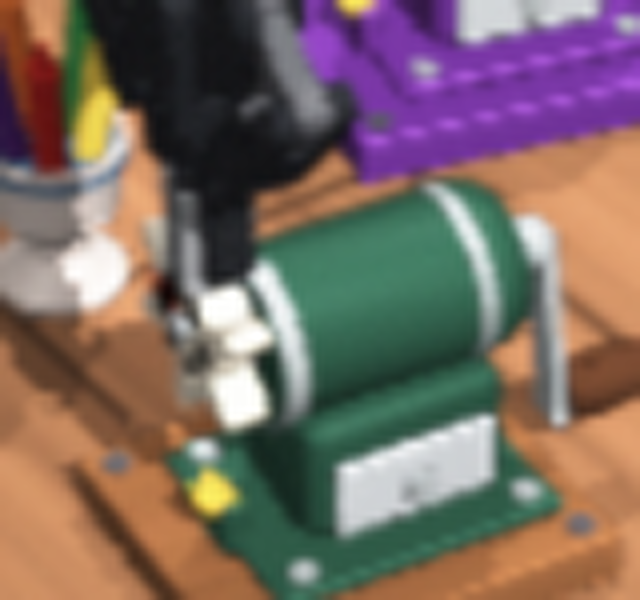

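Emit:
step_arm(
  series=[
    [0,0,0,-0.5,0],
    [0,0,0,-0.5,0],
    [0,0,0,0,0],
  ],
)

```text
time: 4.45
position: [0.589, -0.0162, 0.177]
orientation: [0.742, 0.671, -0.003, -0.001]
ft_force: [-0.0, -0.3, 0.8]
gripper_width: -0.0002
```

```bash
python3 see.py s7
```

```text
[ 0.589  -0.0162  0.177 ] [ 7.416e-01  6.708e-01 -3.400e-03 -7.000e-04] [-0.04 -0.32  0.76] 4.45
tip rel dial ex,ey,z mm [ 3.5 10.3 51. ]
```

View pics/s7.png

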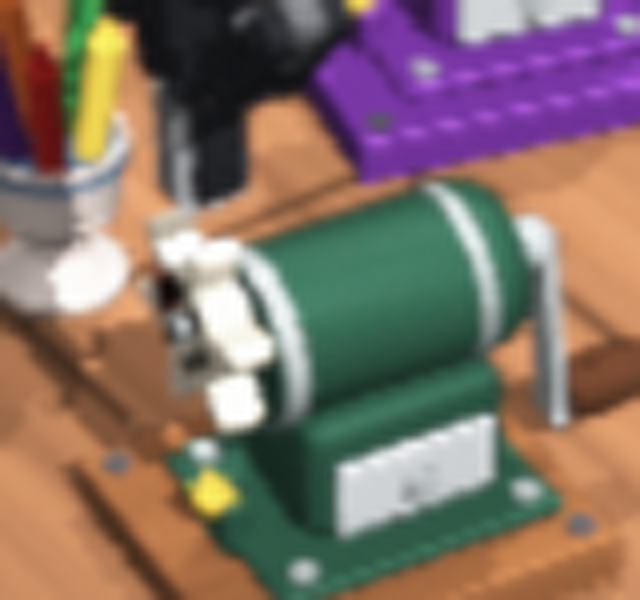

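```bash
python3 - <<'E'
from h import *
ims=[]
for n in ("scene0","s2","s7"):
    s=load(n+".npz"); im=cv2.cvtColor(s["color"],cv2.COLOR_RGB2BGR)[182:218,234:258]
    im=cv2.convertScaleAbs(im,alpha=1.3,beta=10)
    ims.append(cv2.resize(im,None,fx=11,fy=14,interpolation=cv2.INTER_CUBIC))
    # mean redness map
    c=s["color"].astype(int); r=c[...,0]-np.maximum(c[...,1],c[...,2]); sub=r[182:212,234:252]
    ys,xs=np.where((sub>25)); print(n,[(y+182,x+234,sub[y,x]) for y,x in zip(ys,xs) if c[y+182,x+234,0]<130])
cv2.imwrite("pics/cmp.png",np.hstack(ims))
E
```

```text
scene0 [(np.int64(193), np.int64(240), np.int64(36)), (np.int64(194), np.int64(239), np.int64(31)), (np.int64(194), np.int64(240), np.int64(52)), (np.int64(194), np.int64(241), np.int64(29)), (np.int64(198), np.int64(241), np.int64(29)), (np.int64(201), np.int64(240), np.int64(26)), (np.int64(202), np.int64(240), np.int64(28)), (np.int64(204), np.int64(234), np.int64(42)), (np.int64(205), np.int64(234), np.int64(42)), (np.int64(205), np.int64(235), np.int64(42)), (np.int64(206), np.int64(234), np.int64(43)), (np.int64(206), np.int64(235), np.int64(42)), (np.int64(206), np.int64(236), np.int64(43)), (np.int64(207), np.int64(235), np.int64(43)), (np.int64(207), np.int64(236), np.int64(43)), (np.int64(207), np.int64(237), np.int64(43)), (np.int64(207), np.int64(238), np.int64(43)), (np.int64(207), np.int64(240), np.int64(35)), (np.int64(207), np.int64(241), np.int64(33)), (np.int64(207), np.int64(242), np.int64(35)), (np.int64(207), np.int64(243), np.int64(29)), (np.int64(208), np.int64(236), np.int64(43)), (np.int64(208), np.int64(237), np.int64(41)), (np.int64(208), np.int64(238), np.
[... 1251 characters left out ...]
(33)), (np.int64(210), np.int64(235), np.int64(40)), (np.int64(211), np.int64(234), np.int64(31)), (np.int64(211), np.int64(235), np.int64(34)), (np.int64(211), np.int64(236), np.int64(42))]
s7 [(np.int64(194), np.int64(239), np.int64(35)), (np.int64(194), np.int64(240), np.int64(26)), (np.int64(198), np.int64(239), np.int64(26)), (np.int64(201), np.int64(240), np.int64(29)), (np.int64(202), np.int64(240), np.int64(35)), (np.int64(209), np.int64(234), np.int64(43)), (np.int64(210), np.int64(234), np.int64(34)), (np.int64(210), np.int64(235), np.int64(41)), (np.int64(211), np.int64(234), np.int64(31)), (np.int64(211), np.int64(235), np.int64(34)), (np.int64(211), np.int64(236), np.int64(42))]
```

View pics/cmp.png

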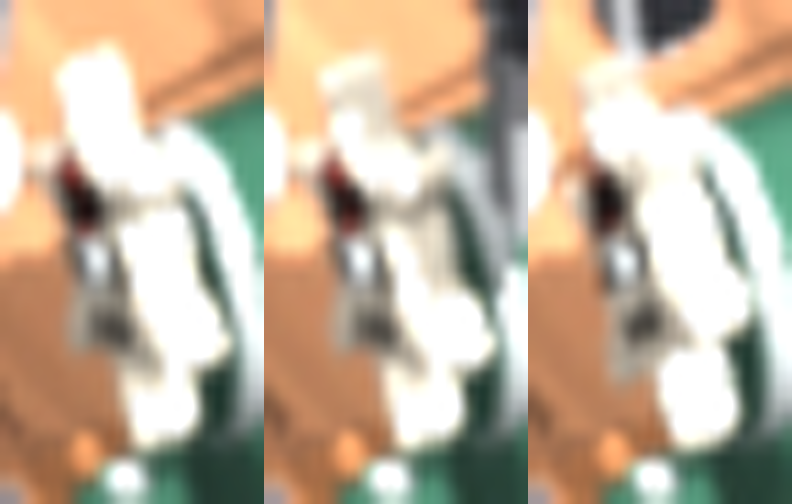

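Emit:
step_arm(
  series=[
    [0,0.5,0,-0.3,0],
    [0,0.5,0,0,0],
    [0,0.5,0,0,0],
  ],
)

```text
time: 4.8
position: [0.5924, 0.0222, 0.1831]
orientation: [0.743, 0.67, -0.005, -0.001]
ft_force: [-0.2, 0.2, -0.4]
gripper_width: -0.0003
```

```bash
python3 see.py s8; cat > cmp.py <<'E'
import sys
from h import *
ims=[]
for n in sys.argv[2:]:
    s=load(n+".npz"); im=cv2.cvtColor(s["color"],cv2.COLOR_RGB2BGR)[182:218,234:258]
    im=cv2.convertScaleAbs(im,alpha=1.0,beta=10)
    ims.append(cv2.resize(im,None,fx=11,fy=14,interpolation=cv2.INTER_CUBIC))
cv2.imwrite(sys.argv[1],np.hstack(ims))
E
python3 cmp.py pics/cmp2.png scene0 s7 s8
```

```text
[0.5924 0.0222 0.1831] [ 0.7426  0.6697 -0.0046 -0.0015] [-0.17  0.22 -0.41] 4.8
tip rel dial ex,ey,z mm [ 2.  48.7 57.1]
```

View pics/cmp2.png

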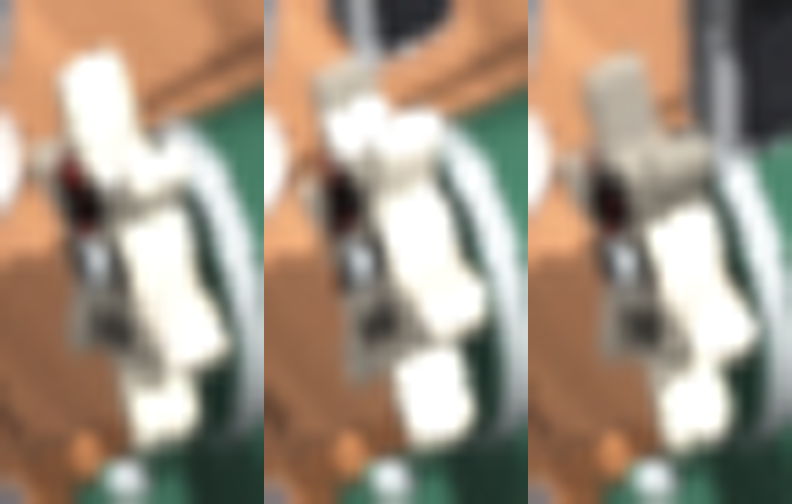

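The dial sprang back: s8 matches the first picture, so I pushed just short of half a click. I'll go again, 4 mm deeper and further across.

Emit:
step_arm(
  series=[
    [0,0,0,0.7,0],
    [0,-0.15,0,0.75,0],
    [0,-0.3,0,0,0],
    [0,0,0,0,0],
  ],
)

```text
time: 5.25
position: [0.5913, 0.0172, 0.1461]
orientation: [0.74, 0.673, -0.004, -0.002]
ft_force: [0.5, -0.2, -0.2]
gripper_width: 0.0003
```

```bash
python3 see.py s9
```

```text
[0.5913 0.0172 0.1461] [ 0.7396  0.673  -0.0037 -0.0019] [ 0.47 -0.24 -0.17] 5.25
tip rel dial ex,ey,z mm [ 1.6 43.7 20.1]
```

Emit:
step_arm(
  series=[
    [0,-0.4,0,0,0],
    [0,-0.4,0,0,0],
    [0,-0.25,0,0.03,0],
    [0,-0.25,0,0.05,0],
  ],
)

```text
time: 5.7
position: [0.5898, -0.0127, 0.1513]
orientation: [0.739, 0.674, 0.002, -0.003]
ft_force: [0.6, 1.5, 0.7]
gripper_width: -0.0001
```

```bash
python3 see.py s10
```

```text
[ 0.5898 -0.0127  0.1513] [ 0.7387  0.6741  0.0025 -0.0031] [0.63 1.54 0.66] 5.7
tip rel dial ex,ey,z mm [ 4.  14.1 25.3]
```

View pics/s10.png

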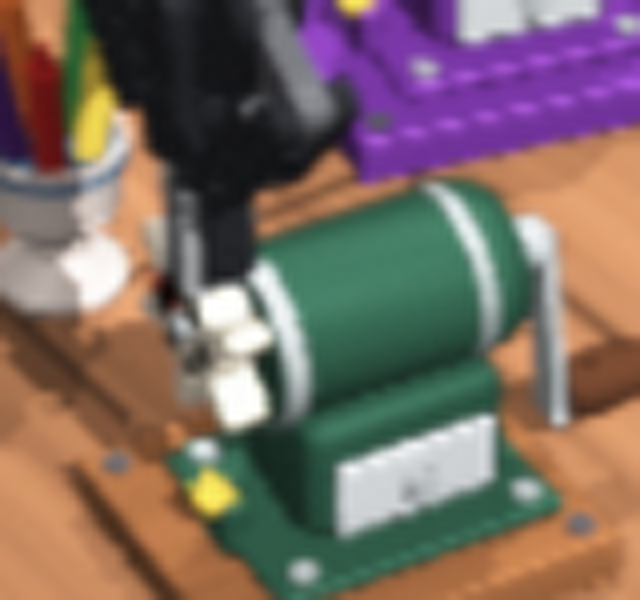

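Emit:
step_arm(
  series=[
    [0,-0.25,0,0.05,0],
    [0,-0.2,0,0.0,0],
  ],
)

```text
time: 5.95
position: [0.5894, -0.0261, 0.152]
orientation: [0.739, 0.674, 0.003, -0.002]
ft_force: [0.4, 1.0, -0.9]
gripper_width: 0.0002
```

```bash
python3 see.py s11;python3 cmp.py pics/cmp3.png scene0 s10 s11
```

```text
[ 0.5894 -0.0261  0.152 ] [ 0.7392  0.6735  0.0034 -0.0016] [ 0.35  0.96 -0.91] 5.95
tip rel dial ex,ey,z mm [ 5.4  0.8 26. ]
```

View pics/cmp3.png

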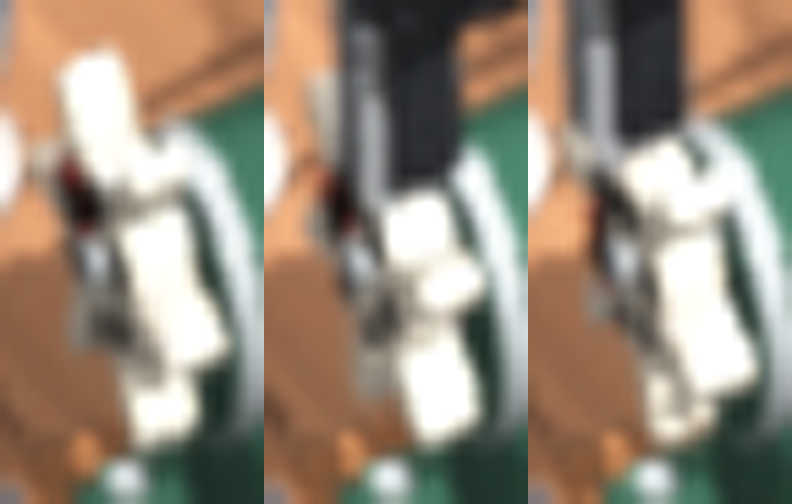

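It has clicked once: the red is now lower left. I'll lift straight out and return to the +y side for the second click.

Emit:
step_arm(
  series=[
    [0,0,-0.1,-0.6,0],
    [0,0,0,-0.6,0],
    [0,0.8,-0.05,0,0],
    [0,0.7,0,0,0],
    [0,0,0,0,0],
  ],
)

```text
time: 6.5
position: [0.5889, 0.0072, 0.1856]
orientation: [0.741, 0.671, 0.001, 0.001]
ft_force: [-0.4, -0.3, -1.0]
gripper_width: -0.0004
```

```bash
python3 see.py s12;python3 cmp.py pics/cmp4.png scene0 s8 s12
```

```text
[0.5889 0.0072 0.1856] [7.410e-01 6.714e-01 1.200e-03 7.000e-04] [-0.37 -0.27 -1.01] 6.5
tip rel dial ex,ey,z mm [ 0.7 33.6 59.6]
```

View pics/cmp4.png

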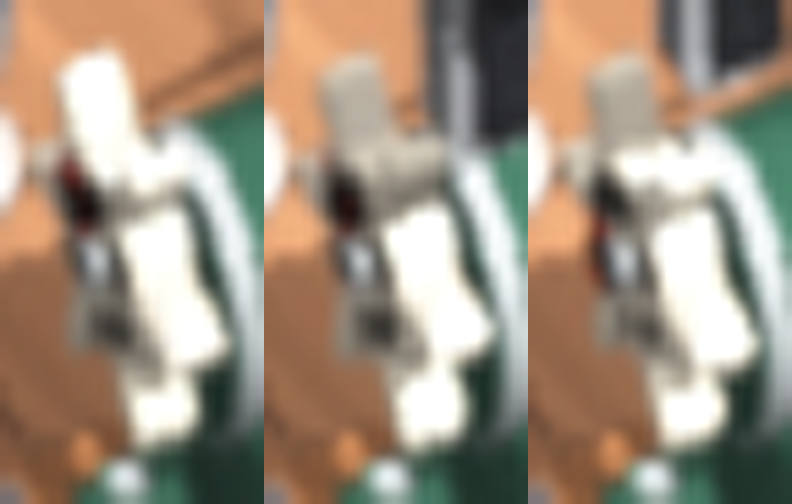

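At rest, the red is now at position 5 (lower -y side), so one click has been made and one is left.

Emit:
step_arm(
  series=[
    [0,0.5,0.05,0.3,0],
    [0,0,0,0.6,0],
    [0,0,0,0.6,0],
    [0,0,0,0,0],
  ],
)

```text
time: 6.95
position: [0.5913, 0.0174, 0.1446]
orientation: [0.742, 0.671, -0.0, 0.001]
ft_force: [-0.5, 0.3, -0.7]
gripper_width: 0.0002
```

```bash
python3 see.py s13
```

```text
[0.5913 0.0174 0.1446] [ 7.418e-01  6.706e-01 -3.000e-04  1.400e-03] [-0.49  0.28 -0.73] 6.95
tip rel dial ex,ey,z mm [ 1.7 43.9 18.6]
```

Same stroke again, to just past half a click.

Emit:
step_arm(
  series=[
    [0,-0.4,0,-0.05,0],
    [0,-0.4,0,0,0],
    [0,-0.25,-0.02,0.03,0],
    [0,-0.25,-0.03,0.05,0],
  ],
)

```text
time: 7.4
position: [0.5885, -0.013, 0.1512]
orientation: [0.741, 0.672, 0.007, 0.0]
ft_force: [2.3, 2.6, 3.3]
gripper_width: 0.0002
```

Emit:
step_arm(
  series=[
    [0,-0.25,-0.03,0.05,0],
    [0,-0.2,-0.03,0,0],
  ],
)

```text
time: 7.6
position: [0.587, -0.0257, 0.1525]
orientation: [0.741, 0.671, 0.008, 0.002]
ft_force: [-0.4, 1.3, -0.7]
gripper_width: -0.0003
```

```bash
python3 see.py s14;python3 cmp.py pics/cmp5.png scene0 s12 s14
```

```text
[ 0.587  -0.0257  0.1525] [0.7412 0.6712 0.0085 0.0016] [-0.36  1.3  -0.68] 7.6
tip rel dial ex,ey,z mm [ 3.3  0.9 26.5]
```

View pics/cmp5.png

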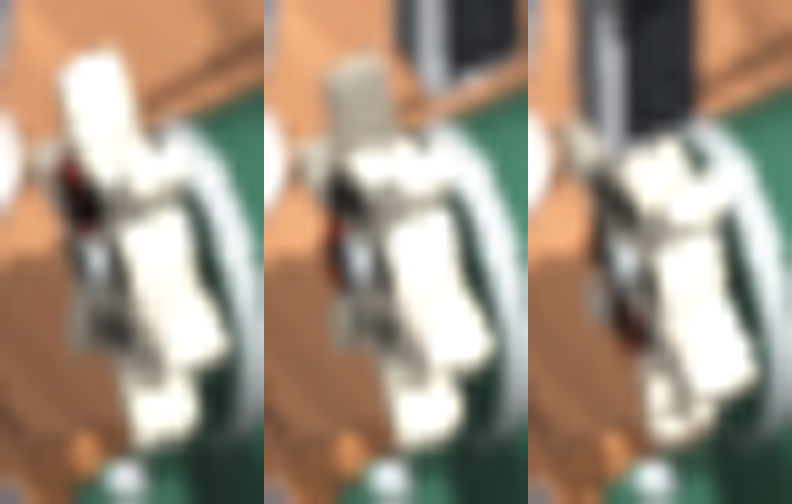

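The second click is made, with the red now at the bottom. I'll lift straight out and retreat so both cameras can check.

Emit:
step_arm(
  series=[
    [0,0,-0.05,-0.6,0],
    [0,0,0,-0.7,0],
    [0,0,0,-1,0],
    [0,0.8,0,-1,0],
    [0,1,0,-0.5,0],
  ],
)

```text
time: 8.15
position: [0.5862, 0.0125, 0.2498]
orientation: [0.744, 0.668, 0.003, 0.001]
ft_force: [0.5, 1.0, 0.4]
gripper_width: 0.0001
```

Emit:
step_arm(
  series=[
    [0,1,-0.8,0,0],
    [0,1,-0.8,0,0],
    [0,1,-0.8,0,0],
    [0,1,-0.8,0,0],
    [0,1,-0.8,0,0],
  ],
)

```text
time: 8.65
position: [0.502, 0.1492, 0.2572]
orientation: [0.746, 0.666, 0.006, 0.007]
ft_force: [0.1, 0.7, 0.5]
gripper_width: -0.0002
```

Emit:
step_arm(
  series=[
    [0,1,-1,0,0],
    [0,1,-1,0,0],
    [0,1,-1,0,0],
    [0,1,-1,0,0],
    [0,1,-1,0,0],
  ],
)

```text
time: 9.15
position: [0.3886, 0.2906, 0.2597]
orientation: [0.747, 0.665, 0.008, 0.01]
ft_force: [-1.0, -0.6, 0.3]
gripper_width: -0.0001
```

Emit:
step_arm(
  series=[
    [0,1,-1,0,0],
    [0,1,-1,0,0],
    [0,0,0,0,0],
    [0,0,0,0,0],
  ],
)

```text
time: 9.55
position: [0.3405, 0.35, 0.2624]
orientation: [0.744, 0.668, 0.01, 0.011]
ft_force: [0.9, -0.6, 0.5]
gripper_width: 0.0
```

```bash
python3 see.py s15;python3 cmp.py pics/cmp6.png scene0 s12 s15; python3 - <<'E'
from rig import cams
from h import *
c=cams.camera("top");np.savez("top2.npz",**c)
cv2.imwrite("pics/top2.png",cv2.cvtColor(c["color"],cv2.COLOR_RGB2BGR))
t=load("top0.npz");a=t["color"].astype(int);b=c["color"].astype(int)
f=lambda i:cv2.resize(cv2.cvtColor(i["color"],cv2.COLOR_RGB2BGR)[180:275,190:340],None,fx=2.6,fy=2.6,interpolation=cv2.INTER_CUBIC)
g=lambda i:cv2.resize(cv2.cvtColor(i["color"],cv2.COLOR_RGB2BGR)[115:275,190:410],None,fx=1.8,fy=1.8,interpolation=cv2.INTER_CUBIC)
k=lambda i:cv2.resize(cv2.cvtColor(i["color"],cv2.COLOR_RGB2BGR)[180:206,285:323],None,fx=10,fy=10,interpolation=cv2.INTER_CUBIC)
cv2.imwrite("pics/tcmp.png",np.vstack([np.hstack([g(t),g(c)]),np.hstack([k(t),k(c)])[:, :792] if k(t).shape[1]*2>=792 else np.pad(np.hstack([k(t),k(c)]),((0,0),(0,792-2*k(t).shape[1]),(0,0)))]))
E
```

```text
[0.3405 0.35   0.2624] [0.7443 0.6676 0.0103 0.0109] [ 0.88 -0.56  0.52] 9.55
tip rel dial ex,ey,z mm [-288.5  342.   136.4]
```

View pics/cmp6.png

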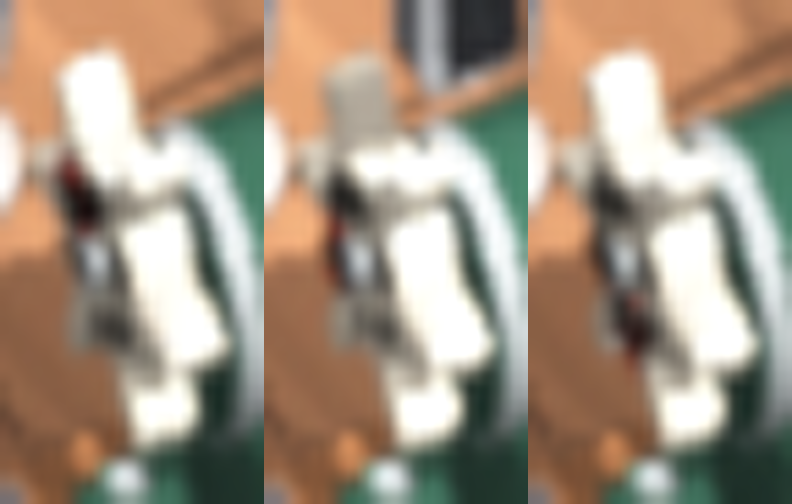

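View pics/tcmp.png

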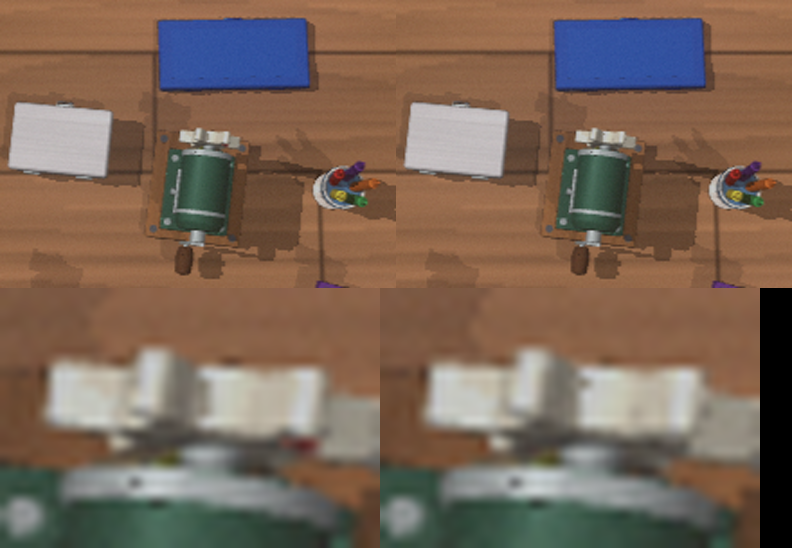

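```bash
python3 -c "
from rig import bot
print(bot.finish_job())"
```

```text
the job is handed in; nothing more can be done
None
```

The largest, red-ringed hole is now clicked home at the bottom in front of the feed port, and I handed the job in at about 9.6 s. I flicked the dial two clicks with shut fingertips, pushing its top edge towards the sharpener's -y side, never gripping it.

- **First push:** the first attempt stopped just short of half a click and the dial sprang back. I repeated it deeper and further across, and after that each stroke gave exactly one click.
- **Hole position:** with the arm clear, the scene camera shows the red ring and paint at the bottom, within about a pixel of the feed-port position. The lobes line up with the starting rest picture.
- **Other objects:** in before-and-after top pictures, the geometry case, tin, egg cup and crank look unmoved.
- **Forces:** the contact forces I read stayed at or below about 6 N.
- **Uncertainty:** the scene camera's overlay was off by about 2.5 pixels. I corrected for that using where the hole stood at the start.

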